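# Hook the dropped ring out from under the wire cover

### The job

A steel ring has been dropped under the fixed wire cover of the cup bay: take the hooked rod from its rest and with it draw the ring out from under the cover until you feel it come up against the stop bar across the mouth, and hold it pressed there with about 6 N (never forcing it) for a second. Then lay the rod back in the notches of its rest as it lay, leaving the ring flat on the worktop in the open mouth. Touch the ring with the rod only, do not force the frame, and leave the jar lid and the other things where they are.

Things in the scene. Friction and masses are not known exactly. Their poses are not given: they have to be found in the camera images.
- bay: Cup bay: a fixed steel frame on the black worktop, without a floor. Origin on the worktop, middle of its mouth; x runs level from the mouth inwards, y across, z up. Side rails 14 mm high, inner faces at y = +-101 mm, x = -25 to 270 mm; back rail's inner face at x = 262 mm. A wire cover closes its rear part; ahead of that it is open above.
- cover_front (a point): Middle of the wire cover's front top wire, 120 mm inside the mouth and 110 mm above the worktop. The cover reaches from here 150 mm further in: top wires 30 mm apart, wires and posts at sides and back, open towards the mouth with 105 mm clear height under this wire. Axes as the bay's.
- stop_zone (a point): Middle of where the stop bar may be (15 mm inside the mouth, 6 mm up); axes as the bay's. The bar is an aluminium strip right across the mouth, 10 mm thick along x, 12.5 mm high, clamped tight. Its inner face is anywhere from 15 mm before to 15 mm beyond this point: not measured, to be found by feel. It does not give: drawing on some mm too far is a hard shove.
- ring_center (a point): Centre, half-way up (6 mm above the worktop), of the dropped part: a flat plain steel ring lying on the worktop under the wire cover, 56 mm outside and 36 mm inside diameter, 12 mm high, about 0.12 kg. It starts 165 to 205 mm inside the mouth, left or right of the middle.
- lid: A steel jar lid, a solid disc 50 mm across and 14 mm high without a hole, also lying under the cover, beside the ring. Origin at the centre of its underside. To be left where it is.
- hook_grip (a point): Middle of the hooked rod's wooden handle, half-way up. The handle is a square bar, 130 mm long, 22 x 22 mm. x along the rod from handle to hook, z up. A steel rod 8 mm thick goes on from the handle along the same line to 200 mm ahead of this point, where it is bent straight down, to 49 mm below this point. The tool weighs 0.15 kg, centre of mass some 30 mm ahead of this point.
- hook_tip (a point): Lowest point of the rod's bent-down end (8 mm thick, round end), 200 mm ahead of and 49 mm below the middle of the handle. Axes as the handle's.
- rest: The rod's fixed rest: a steel plate with two notched uprights in which the rod lies level. Origin on the worktop below the handle's middle (which lies 66 mm up); x towards the hook. Uprights 12 mm thick along x: at x = -56 mm under the handle (notch floor 55 mm up, 30 mm wide, cheeks to 66 mm) and x = 95 mm under the steel rod (notch floor 62 mm up, 24 mm wide, cheeks to 74 mm).
- mug: White mug, 80 mm across and 95 mm high, a bystander. Origin at the centre of its underside.
- tumbler: Drinking glass, 68 mm across and 95 mm high, a bystander. Origin at the centre of its underside.
- jar: Storage jar, 84 mm across and 120 mm high, a bystander. Origin at the centre of its underside.
- soap: Bottle of washing-up liquid, 60 mm across and 170 mm high, a bystander. Origin at the centre of its underside.
- spoon: Spoon, 150 mm long, lying on the worktop, a bystander. Origin at its underside.
- cup: Small brown cup, 72 mm across and 70 mm high, a bystander. Origin at the centre of its underside.
Not all that is in view belongs to the job. Several things have the shape of the rest; the one meant has the colours described above. Leave any orange look-alike of the part that bears ring_center alone.

How it is judged:
On the way, in this order (a step that is already met when the one before it is completed fails the run):
1. the ring is drawn clear of the wire cover (x of ring_center in the frame of bay below 0.088 m), for 0.02 s.
2. the rod holds the ring pressed against the stop bar with 3 to 11 N for half a second (x of ring_center in the frame of bay below 0.064 m and contact force between ring and bay between 3 and 11 N and contact force between hook and ring above 1.5 N), for 0.5 s.
At the end, for the whole second after the job is handed in: The ring lies flat and still on the worktop in the open mouth, its centre 20 to 70 mm inside the mouth; the rod lies still in both notches of its rest, hook end forward and down, handle middle within 20 mm of its place and 60 to 72 mm high, within 0.12 rad of the rest's direction (x of ring_center in the frame of bay between 0.02 and 0.07 m and height (world z) of ring_center below 0.01 m and angle between ring_center's own z axis and vertical below 0.1 rad and linear speed of ring below 0.01 m/s and horizontal distance between hook_grip and rest below 0.02 m and angle between the x axis of hook_grip and the x axis of rest, either way round below 0.12 rad and x of hook_tip in the frame of rest above 0.15 m and z of hook_grip in the frame of rest between 0.06 and 0.072 m and z of hook_tip in the frame of rest below 0.03 m and linear speed of hook below 0.02 m/s); the robot touches nothing.
It fails at once if the ring is forced against the stop bar or the frame (over 18 N) (contact force between ring and bay above 18 N).
It fails at once if the rod is forced against the bay's frame (over 15 N) (contact force between hook and bay above 15 N).
It fails at once if the arm or gripper pushes the bay's frame (over 15 N) (contact force between any of the fingers, the arm and bay above 15 N).
It fails at once if the robot touches the ring itself, not with the rod (contact force between any of the fingers, the arm and ring above 0.5 N).
It fails at once if the jar lid or a bystander is shifted by more than 20 mm or tipped (distance of any of lid, mug, tumbler, jar, soap, spoon, cup from where it was at the start of the episode above 0.02 m or angle between any of lid, mug, tumbler, jar, soap, cup's own z axis and vertical above 0.3 rad).
It also fails if it takes over 69 s, if anything falls off the work surface, if the arm or the gripper's body presses on something with over 40 N, if the wrist force passes 120 N, or if a joint passes its speed limit or range.

### The arm

A 6-joint arm with a two-finger parallel gripper is mounted at the origin on the work surface. World frame = base frame: x ahead of the robot, y to its left, z up, the work surface at z = 0. Lengths are in m, angles in rad, forces in N, time in s.
With the tool pointing down it reaches from about 0.3 to 0.875 m from the base axis. Payload 6.4 kg.
Tool frame: the origin (TCP) lies midway between the tips of the shut fingers; the grasp point (between the pads) lies 19 mm behind it (ctrl.tcp_to_grasp is the distance from the TCP to the grasp point, in m); z points along the fingers, y is the direction in which the jaws open and shut (so a half turn about z gives the same grasp; the last joint's range is limited). The gripper opens to 85 mm and grips with 20 to 120 N. Pads are 22 mm wide; open, the fingers measure 114 mm over their backs; the gripper's body (76 mm by 85 mm) begins 54 mm behind the grasp point. The pads swing forward as they close: fully open they stand 13 mm farther back than shut.
Start: joints at [1.097, 0.181, 1.607, -0, 1.354, -0.206], TCP at [0.152, 0.555, 0.199] pointing down, gripper open.
Joint ranges: [-2.99, 2.99], [-0.89, 2.07], [0.3, 2.58], [-1.14, 4.28], [0, 2.63], [-3.12, 3.12]. Speed limits (rad/s): [2.57, 2.57, 3.01, 3.14, 3.14, 3.14].

### API

Orientations are given as a unit quaternion [w, x, y, z].
In Python, from bench import monitor, imaging, order, spotter, ctrl gives the robot as it stands.
- The arm moves only by the shell command python3 -m pendant 'ROWS'. ROWS is JSON, a list that holds one entry, the list of rows, each a list of 5 numbers: the shift along the world's x, y, z in mm, then the turn about the world's z in degrees, then the finger opening in mm, from 0 to 85.4. A call has 1 to 8 rows; each row shifts and turns the commanded pose from where the row before left it; what a row does not reach is not made up. A row lasts 1/8 s, in which the tool goes at most 62.5 mm and 10.7 degrees, less where a joint would pass 70% of its speed; a pose out of reach is approached as far as the arm can. A call with a gripper value outside its range is refused whole. The fingers move at their own pace and stop on an object; the grip force is fixed at half the most. Time passes only in rows, so rows that do not move let the fingers close. It gives the time, the measured TCP pose, the force and the opening at its end, in the units of the state.
- monitor.get_obs(): the state, without advancing time (a new reading comes with each control period).
- imaging.camera(name): name is "scene" or "top" or "wrist"; returns a dict with "img" (400x640x3 uint8, red, green, blue), "vfov" (degrees; the focal length in pixels is half the picture's height over the tangent of half this angle, whatever the lens; pixels are square), "cx", "cy" (the principal point, pixels), "origin" and "orientation" of the camera in the world. Camera axes: x right, y down, z forward; pixel columns grow to the right and rows downward; lengths in m; the calibration is good to about 2 mm. A picture is of the moment at which its call begins. There is no depth.
- order.hand_in(): hands the job in, once; it reports no verdict.
Trained networks look in the newest picture that a camera, given by its name, has taken for a name from the list of things; names that differ only in an ending like _2 or _b are one class to them, and where a whole thing is asked for, a point or a joint stands for the part that bears it (a point fixed in the world has none). Each returns a list of dicts, best first, with "confidence" (0 to 1); they miss things now and then, are a little off and sometimes report something else, mostly with a low value. They report only what shows in the picture. A call takes as long as a camera call. They do not tell look-alikes from the thing itself.
- spotter.recognise(camera, thing): "at" ([x, y, z] in m, in the coordinates of the camera as it stood for that picture, good to about 4 mm: the middle of the surface that is visible of it).
- spotter.tip_of(camera, thing): "at" ([x, y, z] in m, in the coordinates of the camera as it stood for that picture, good to about 4 mm: a listed point, or the origin of a listed thing).
The state is a dict: "time_s": time; "q": joint angles; "dq": joint speeds; "joint_efforts": joint torques, N m; "eef_pos": TCP position; "eef_rot": TCP orientation; "wrist_force": force on the tool from outside, world axes, zero at the start; "torque": the same for the moment, N m; "opening": opening from 0.0 (shut) to 1.0 (fully open).
Only numpy, scipy, OpenCV 4.12 (cv2) and the standard library are available. Lean on these libraries where they do the work, as an engineer would, in place of code of your own. Each camera call takes 0.05 s, during which the arm holds its last target. There are 200 camera calls.

## Working session

There is one attempt and no reset: what is moved stays moved. The work goes in short steps, Python scripts to look and compute and a shell command to move; the robot and the scene stay as the last step left them, time stands still between calls to the robot, and variables do not carry over. Pictures are saved under pics/ and viewed, about 8 in all and at most 12, crops included, and the job is handed in when it is done.

```bash
mkdir -p pics; ls; cat > h.py <<'E'
import numpy as np, cv2
from scipy.spatial.transform import Rotation as R
from bench import monitor, imaging, order, spotter, ctrl
def pose(c):
    o=np.array(c["orientation"]); 
    M=o if o.shape==(3,3) else R.from_quat(o,scalar_first=True).as_matrix()
    return M,np.array(c["origin"])
def f(c): return 200/np.tan(np.radians(c["vfov"])/2)
def ray(c,u,v,z):
    M,o=pose(c); d=M@np.array([(u-c["cx"])/f(c),(v-c["cy"])/f(c),1]); return o+d*(z-o[2])/d[2]
def px(c,p):
    M,o=pose(c); q=M.T@(np.array(p)-o); return q[:2]/q[2]*f(c)+[c["cx"],c["cy"]]
def find(cam,c,th,fn="tip_of",n=3):
    M,o=pose(c)
    for r in getattr(spotter,fn)(cam,th)[:n]:
        p=M@np.array(r["at"])+o; print(cam,fn,th,round(r["confidence"],2),np.round(p*1000).astype(int),px(c,p).astype(int),{k:v for k,v in r.items() if k not in("at","confidence")})
def shot(cam,name):
    c=imaging.camera(cam); cv2.imwrite(f"pics/{name}.png",c["img"][:,:,::-1]); return c
E
python3 - <<'E'
from h import *
for cam in("scene","top"):
    c=shot(cam,cam+"1"); print(cam,c["vfov"],np.round(c["origin"],3))
    for t in("bay","cover_front","stop_zone","ring_center","lid","hook_grip","hook_tip","rest"): find(cam,c,t)
s=monitor.get_obs(); print(s)
E
```

```text
pics
scene 51.147351346955546 [1.067 0.422 1.176]
scene tip_of bay 0.62 [516  23   2] [332 225] {}
scene tip_of bay 0.2 [ 582 -545    3] [199 151] {}
scene tip_of cover_front 0.55 [509 142 107] [366 228] {}
scene tip_of stop_zone 0.59 [513  36   5] [335 226] {}
scene tip_of ring_center 0.63 [469 200   5] [385 245] {}
scene tip_of ring_center 0.49 [336 137   8] [393 206] {}
scene tip_of lid 0.68 [562 208  -2] [370 269] {}
scene tip_of hook_grip 0.89 [ 470 -378   66] [250 144] {}
scene tip_of hook_tip 0.62 [ 670 -354   19] [216 191] {}
scene tip_of rest 0.84 [ 312 -203    1] [318 153] {}
scene tip_of rest 0.79 [ 469 -375    0] [254 156] {}
scene tip_of rest 0.58 [ 219 -426    3] [289 111] {}
top 57.60785326405004 [ 3.930e-01 -1.000e-03  1.117e+00]
top tip_of bay 0.62 [510  19   0] [298 209] {}
top tip_of cover_front 0.71 [508 142 110] [252 206] {}
top tip_of cover_front 0.44 [559 203   2] [238 193] {}
top tip_of cover_front 0.16 [ 471 -370   62] [430 220] {}
top tip_of stop_zone 0.77 [511  36   5] [292 209] {}
top tip_of ring_center 0.73 [469 202   7] [237 222] {}
top tip_of ring_cente
[... 467 characters left out ...]
0.63 [ 462 -373    0] [424 224] {}
{'time_s': 0.9, 'q': array([ 1.09670269e+00,  1.80798091e-01,  1.60697327e+00, -3.39667362e-05,
        1.35378860e+00, -2.06276217e-01]), 'dq': array([ 0.00052082, -0.00065007, -0.00080575,  0.00098342,  0.00053636,
        0.00065333]), 'joint_efforts': array([-3.40309703e-05, -4.44842184e+01, -3.51676118e+01, -3.81450673e-04,
        8.66596347e-04, -3.82927874e-05]), 'eef_pos': array([0.152156  , 0.55453388, 0.19900247]), 'eef_rot': array([2.10889145e-05, 1.33505245e-01, 9.91048106e-01, 9.87608997e-06]), 'wrist_force': array([-0.04054948, -0.55906981,  0.80204636]), 'torque': array([-0.02463464,  0.01069998, -0.01245558]), 'opening': 0.9993297762237321}
```

```bash
python3 - <<'E'
import cv2
a=cv2.imread("pics/scene1.png");b=cv2.imread("pics/top1.png")
cv2.imwrite("pics/a.png",cv2.resize(a[90:330,150:470],(800,600),interpolation=cv2.INTER_CUBIC))
cv2.imwrite("pics/b.png",cv2.resize(b[100:340,150:470],(800,600),interpolation=cv2.INTER_CUBIC))
E
```

```text
(no output)
```

View pics/a.png

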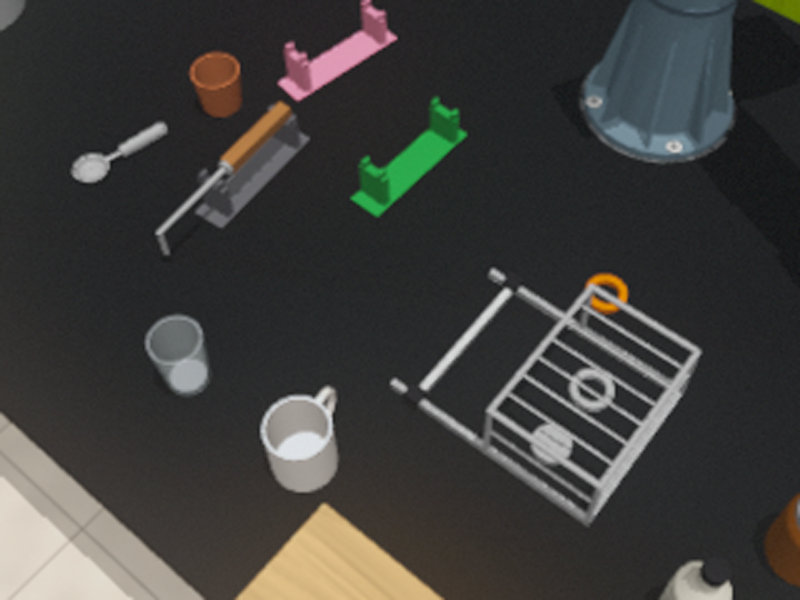

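View pics/b.png

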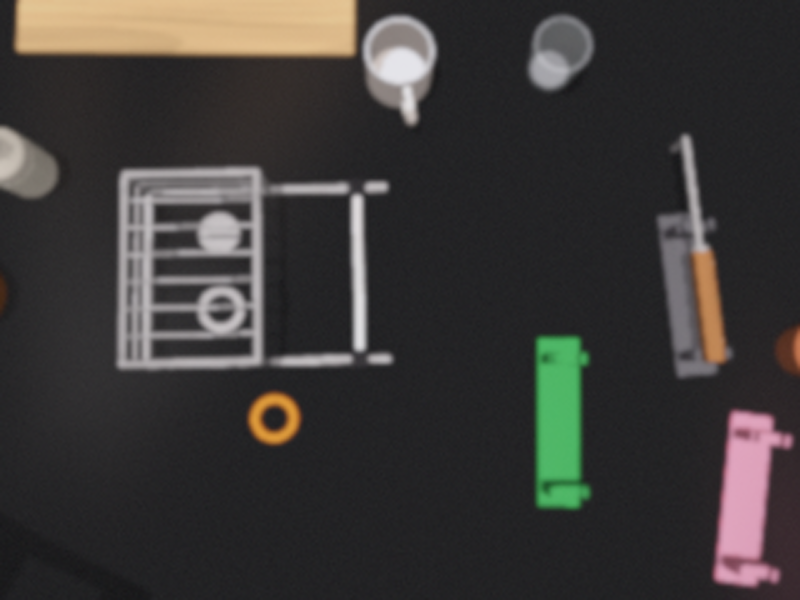

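```bash
python3 -m pendant '[[[50,0,10,0,60],[50,-10,10,-8,60],[50,-30,10,-8,60],[50,-40,10,-8,60],[50,-50,10,-8,60],[40,-55,10,-8,60],[20,-55,0,-8,60],[0,-55,0,-8,60]]]'
python3 -m pendant '[[[0,-55,0,-8,60],[0,-55,0,-8,60],[0,-55,0,-8,60],[0,-55,0,-8,60],[0,-55,0,-8,60],[0,-55,0,-8,60],[0,-55,0,-8,60],[0,-55,0,-8,60]]]'
python3 - <<'E'
from h import *
c=imaging.camera("scene")
for t in("cup","tumbler","mug","spoon"): find("scene",c,t,n=2)
E
```

```text
time_s: 1.9
eef_pos: [0.4518, 0.27, 0.2565]
eef_rot: [0.0, 0.585, 0.811, 0.0]
wrist_force: [-0.4, 0.3, 0.3]
opening: 0.7
time_s: 2.9
eef_pos: [0.4503, -0.1697, 0.2568]
eef_rot: [0.0, 0.926, 0.378, 0.0]
wrist_force: [1.2, -0.0, -0.1]
opening: 0.705
scene tip_of cup 0.6 [ 416 -511    0] [238 130] {}
scene tip_of tumbler 0.96 [ 773 -207    4] [224 239] {}
scene tip_of tumbler 0.19 [510 142 108] [366 228] {}
scene tip_of mug 0.74 [764 -13   0] [271 274] {}
scene tip_of mug 0.73 [ 777 -205    0] [224 241] {}
scene tip_of spoon 0.54 [ 584 -544   -1] [198 153] {}
```

```bash
python3 -m pendant '[[[3,-40,-10,-8,60],[3,-40,-10,-8,60],[3,-40,-10,-8,60],[3,-40,-10,-8,60],[0,-33,0,-7,60],[0,0,0,0,60],[0,0,0,0,60]]]'
python3 - <<'E'
from h import *
c=shot("wrist","w1")
for t in("hook_grip","hook_tip","rest"): find("wrist",c,t)
s=monitor.get_obs(); print(s["eef_pos"],R.from_quat(s["eef_rot"],scalar_first=True).as_matrix()[:,1],s["wrist_force"])
E
```

```text
time_s: 4.03
eef_pos: [0.4631, -0.3591, 0.2164]
eef_rot: [-0.0, 0.999, 0.051, 0.0]
wrist_force: [1.0, -0.5, -0.4]
opening: 0.704
wrist tip_of hook_grip 0.92 [ 468 -374   65] [333 182] {}
wrist tip_of hook_tip 0.94 [ 668 -356   16] [336   6] {}
wrist tip_of rest 0.93 [ 466 -374   -4] [330 174] {}
wrist tip_of rest 0.84 [ 224 -431    1] [348 322] {}
[ 0.46293205 -0.35959939  0.21683047] [ 1.00797583e-01 -9.94906928e-01  2.29581239e-04] [ 0.29235338  0.03347014 -0.09552182]
```

View pics/w1.png

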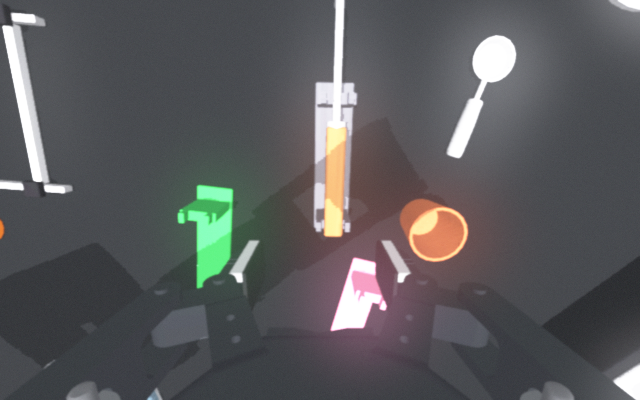

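```bash
python3 - <<'E'
from h import *
c=imaging.camera("wrist"); im=cv2.cvtColor(c["img"],cv2.COLOR_RGB2HSV)
m=((im[...,0]>8)&(im[...,0]<25)&(im[...,1]>120)&(im[...,2]>90)).astype(np.uint8); m[:, :300]=0; m[:,370:]=0; m[250:]=0
v,u=np.nonzero(m); print(len(v),v.min(),v.max())
L=[]
for r in range(v.min()+4,v.max()-4,5):
    L.append(ray(c,u[v==r].mean(),r,0.077)[:2])
L=np.array(L); k=np.polyfit(L[:,0],L[:,1],1); print(np.degrees(np.arctan(k[0])), L[0],L[-1], np.polyval(k,.468))
for rr in (v.min(),v.max()): print(ray(c,u[v==rr].mean(),rr,0.077))
E
```

```text
851 143 236
 ** On entry to DLASCL parameter number  4 had an illegal value
 ** On entry to DLASCL parameter number  4 had an illegal value
 ** On entry to DLASCL parameter number  4 had an illegal value
 ** On entry to DLASCL parameter number  4 had an illegal value
 ** On entry to DLASCL parameter number  5 had an illegal value
 ** On entry to DLASCL parameter number  4 had an illegal value<stdin>:7: RuntimeWarning: Mean of empty slice.
  ret = ret.dtype.type(ret / rcount)
Traceback (most recent call last):
numpy.linalg.LinAlgError: SVD did not converge in Linear Least Squares
```

```bash
python3 - <<'E'
from h import *
c=imaging.camera("wrist"); im=cv2.cvtColor(c["img"],cv2.COLOR_RGB2HSV)
print(im[200,334],im[150,337],im[130,337])
m=((im[...,0]>5)&(im[...,0]<30)&(im[...,1]>120)&(im[...,2]>70)).astype(np.uint8); m[:, :315]=0; m[:,360:]=0; m[245:]=0
v,u=np.nonzero(m); P=np.array([ray(c,a,b,0.077)[:2] for a,b in zip(u,v)])
vx,vy,x0,y0=cv2.fitLine(P.astype(np.float32),cv2.DIST_HUBER,0,1e-4,1e-4).ravel(); print(len(u),np.degrees(np.arctan(vy/vx)),x0,y0,y0+vy/vx*(.468-x0),P[:,0].min(),P[:,0].max())
for a,b in((337,124),(333,236)): print(ray(c,a,b,.077))
E
```

```text
[ 16 125 250] [ 16 121 250] [ 27  74 255]
841 5.5122304 0.47243565 -0.37488177 -0.37530982 0.4045872670929393 0.5162902369446729
[ 0.53575364 -0.37066009  0.077     ]
[ 0.40520083 -0.3811443   0.077     ]
```

```bash
python3 -m pendant '[[[6.5,-15.5,-30,-0.5,60],[0,0,-50,0,60],[0,0,-40,0,60],[0,0,-20,0,60],[0,0,-10,0,60],[0,0,-10,0,60],[0,0,0,0,60]]]'
python3 -m pendant '[[[0,0,-5,0,60],[0,0,0,0,60],[0,0,0,0,15],[0,0,0,0,15],[0,0,0,0,15],[0,0,0,0,15],[0,0,0,0,15],[0,0,0,0,15]]]'; python3 -c "
from h import *
s=monitor.get_obs();print(s['wrist_force'],s['torque'],s['opening']*85.4,R.from_quat(s['eef_rot'],scalar_first=True).as_matrix()[:,1])"
```

```text
time_s: 5.2
eef_pos: [0.4692, -0.3765, 0.0568]
eef_rot: [0.0, 0.999, 0.045, 0.0]
wrist_force: [0.6, -0.2, 0.2]
opening: 0.7
time_s: 6.2
eef_pos: [0.469, -0.3763, 0.0515]
eef_rot: [-0.0, 0.999, 0.045, -0.0]
wrist_force: [-0.5, -0.6, 0.3]
opening: 0.172
[-0.4723164  -0.63526021  0.27703463] [ 0.00611739 -0.0277696   0.02218673] 14.669733881072634 [ 8.98539321e-02 -9.95954954e-01 -1.59335042e-05]
```

```bash
python3 -m pendant '[[[0,0,0,0,0],[0,0,0,0,0],[0,0,0,0,0],[0,0,0,0,0]]]'; python3 -c "
from h import *
s=monitor.get_obs();print(s['wrist_force'],s['torque'],s['opening']*85.4)
c=shot('wrist','w2')"
```

```text
time_s: 6.7
eef_pos: [0.469, -0.3763, 0.0515]
eef_rot: [0.0, 0.999, 0.045, -0.0]
wrist_force: [0.2, 1.0, 0.2]
opening: -0.0
[0.2263772  1.02258064 0.19117516] [ 0.03311615  0.02038115 -0.02819234] -0.029578994689286292
```

View pics/w2.png

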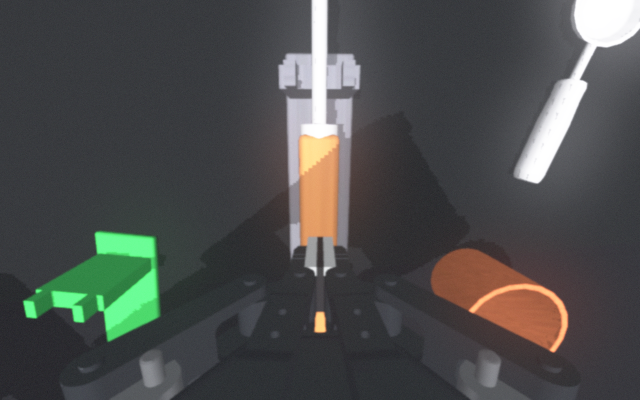

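```bash
python3 - <<'E'
from h import *
c=imaging.camera("wrist"); s=monitor.get_obs(); print(np.round(c["origin"],3),c["vfov"])
T=R.from_quat(s["eef_rot"],scalar_first=True).as_matrix(); print(T[:,2],ctrl.tcp_to_grasp)
for n,p in dict(tcp=s["eef_pos"],grasp=s["eef_pos"]-.019*T[:,2],hfront=[.5345,-.369,.077],hback=[.405,-.381,.077],tip=[.669,-.3555,.017]).items(): print(n,px(c,p))
for t in("hook_grip","hook_tip","rest"): find("wrist",c,t,n=2)
E
```

```text
[ 0.537 -0.37   0.226] 71.60952992455212
[ 1.46791070e-05 -3.09245655e-05 -9.99999999e-01] 0.0187
tcp [320.66603548 232.43241221]
grasp [320.72717484 243.94130294]
hfront [318.18129883 132.0139713 ]
hback [318.93595012 339.86808805]
tip [ 316.27887486 -102.77567137]
wrist tip_of hook_grip 0.73 [ 469 -374   70] [317 242] {}
```

```bash
python3 - <<'E'
from h import *
c=imaging.camera("scene"); s=monitor.get_obs()
for n,p in dict(tcp=s["eef_pos"],hc=[.4695,-.375,.066],hf=[.5345,-.369,.066],tip=[.669,-.3555,.017]).items(): print(n,px(c,p))
cv2.imwrite("pics/s2.png",cv2.resize(c["img"][90:240,170:370,::-1],(800,600),interpolation=cv2.INTER_CUBIC))
E
```

```text
tcp [252.02816404 147.1554326 ]
hc [251.63257509 144.69401717]
hf [239.55403331 156.70717277]
tip [216.1881359  191.90137394]
```

View pics/s2.png

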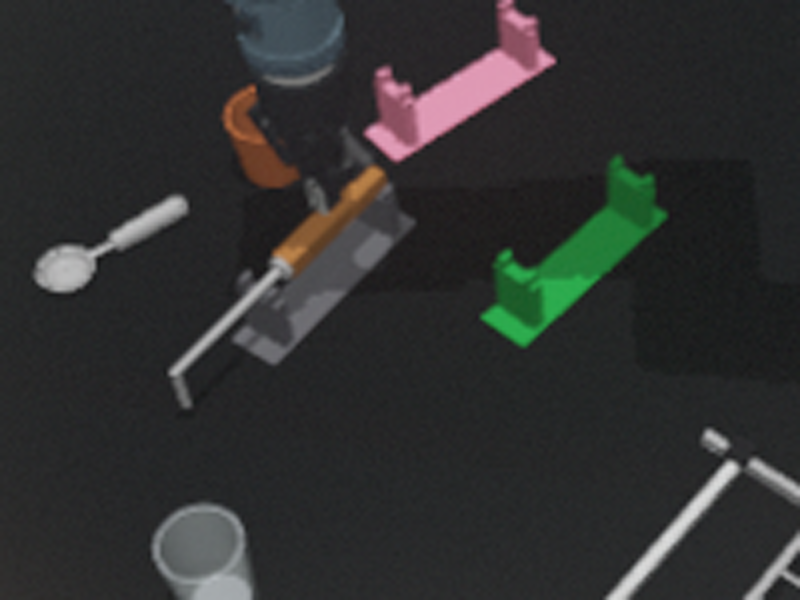

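```bash
python3 - <<'E'
from h import *
c=imaging.camera("wrist"); 
for z in (.051,.06,.07,.08,.09): print(z,px(c,[.480,-.375,z]),px(c,[.469,-.376,z]))
a,b=px(c,[.5345,-.369+.011,.077]),px(c,[.5345,-.369-.011,.077]); print(a,b)
E
python3 -m pendant '[[[0,0,0,0,60],[0,0,0,0,60],[0,0,0,0,60],[0,0,0,0,60],[0,0,-8,0,60],[0,0,0,0,60]]]'; python3 -c "
from h import *
shot('wrist','w3')"
```

```text
0.051 [320.17533969 216.533993  ] [320.17678056 232.10692902]
0.06 [320.17933561 220.97754384] [320.18078046 237.23425787]
0.07 [320.18426589 226.46013962] [320.18570709 243.5495224 ]
0.08 [320.18980476 232.61949367] [320.19123058 250.62987656]
0.09 [320.19607231 239.58915452] [320.19746639 258.62332048]
[297.10636507 130.04750359] [339.18263493 133.97408794]
time_s: 7.8
eef_pos: [0.4684, -0.3757, 0.0424]
eef_rot: [-0.001, 0.999, 0.045, -0.001]
wrist_force: [-0.1, 0.0, 0.0]
opening: 0.704
```

View pics/w3.png

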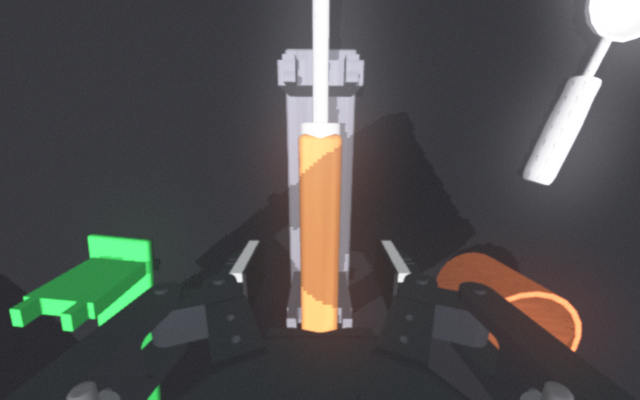

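```bash
python3 -m pendant '[[[0,0,-8,0,60],[0,0,-8,0,60],[0,0,-6,0,60],[0,0,0,0,60],[0,0,0,0,60]]]'; python3 -m pendant '[[[0,0,0,0,10],[0,0,0,0,10],[0,0,0,0,10],[0,0,0,0,10],[0,0,0,0,10],[0,0,0,0,10]]]';  python3 -c "
from h import *
s=monitor.get_obs();print(s['wrist_force'],s['torque'],s['opening']*85.4)"
```

```text
time_s: 8.48
eef_pos: [0.4691, -0.3764, 0.0216]
eef_rot: [0.0, 0.999, 0.045, 0.0]
wrist_force: [-1.6, 0.1, 0.0]
opening: 0.706
time_s: 9.22
eef_pos: [0.4692, -0.3766, 0.0219]
eef_rot: [0.0, 0.999, 0.045, 0.0]
wrist_force: [0.1, 0.5, 4.6]
opening: 0.247
[0.08704858 0.53363533 4.56848407] [0.06891513 0.02718853 0.01049257] 21.11327333234978
```

```bash
python3 -m pendant '[[[0,0,0,0,45],[0,0,0,0,45],[0,1,-7,0,45],[0,0,0,0,45],[0,0,0,0,10],[0,0,0,0,10],[0,0,0,0,10],[0,0,0,0,10]]]';  python3 -m pendant '[[[0,0,0,0,10],[0,0,0,0,10]]]'; python3 -c "
from h import *
s=monitor.get_obs();print(s['eef_pos'],s['wrist_force'],s['torque'],s['opening']*85.4)
c=shot('wrist','w4')
for t in('hook_grip','hook_tip','rest'): find('wrist',c,t,n=1)"
```

```text
time_s: 10.22
eef_pos: [0.4691, -0.3754, 0.0145]
eef_rot: [0.0, 0.999, 0.045, 0.0]
wrist_force: [0.9, -0.8, -0.7]
opening: 0.253
time_s: 10.48
eef_pos: [0.4691, -0.3754, 0.0145]
eef_rot: [0.0, 0.999, 0.045, 0.0]
wrist_force: [0.5, -0.3, -0.5]
opening: 0.248
[ 0.46905016 -0.375438    0.01452889] [ 0.51912498 -0.26079732 -0.49255341] [-0.11824489 -0.07180912 -0.03420145] 21.17901542767647
wrist tip_of hook_grip 0.73 [ 467 -373   68] [314 276] {}
wrist tip_of hook_tip 0.21 [ 467 -377   68] [324 276] {}
```

```bash
python3 -m pendant '[[[0,0,10,0,10],[0,0,30,0,10],[0,0,40,0,10],[0,0,20,0,10],[0,0,0,8.7,10],[0,0,0,8.7,10],[0,0,0,8.7,10],[0,0,0,8.7,10]]]'
python3 -m pendant '[[[0,20,0,8.7,10],[0,30,0,8.7,10],[0,40,0,8.7,10],[0,40,0,8.7,10],[3,40,0,8.7,10],[4,30,0,8.7,10],[0,15,0,0,10],[0,0,0,0,10]]]'; python3 -c "
from h import *
s=monitor.get_obs();print(s['eef_pos'],s['wrist_force'],s['torque'],s['opening']*85.4,s['q'],R.from_quat(s['eef_rot'],scalar_first=True).as_matrix()[:,0])
for cam in('top','scene'):
  c=shot(cam,cam+'5')
  for t in('hook_grip','hook_tip','ring_center','bay','cover_front','stop_zone'): find(cam,c,t,n=2)"
```

```text
time_s: 11.68
eef_pos: [0.4686, -0.3749, 0.114]
eef_rot: [-0.001, 0.939, 0.344, -0.0]
wrist_force: [-0.8, -0.5, -1.5]
opening: 0.244
time_s: 12.68
eef_pos: [0.4758, -0.1598, 0.1144]
eef_rot: [-0.0, 0.694, 0.72, -0.0]
wrist_force: [-1.5, -1.0, -1.9]
opening: 0.247
[ 0.47581856 -0.1598101   0.11436138] [-1.48386607 -0.97475457 -1.93281181] [-0.12119886 -0.02050078  0.01074986] 21.086656453262854 [-5.60730638e-01  1.14466600e-01  1.86558219e+00 -2.95213452e-04
  1.16181841e+00 -5.96868044e-01] [-3.62469121e-02  9.99342862e-01 -6.96877510e-05]
top tip_of hook_tip 0.7 [471  42 120] [288 219] {}
top tip_of hook_tip 0.22 [510 143 111] [252 205] {}
top tip_of ring_center 0.7 [339 135   9] [259 266] {}
top tip_of ring_center 0.44 [470 202   3] [237 222] {}
top tip_of bay 0.79 [513  17   1] [298 208] {}
top tip_of bay 0.62 [513  38   3] [291 208] {}
top tip_of cover_front 0.96 [510 143 112] [252 205] {}
top tip_of cover_front 0.56 [ 584 -545   -3] [476 186] {}
top tip_of stop_zone 0.71 [510  42   3] [290 209] {}
scene tip_of hook_grip 0.7 [ 476 -161  164] [295 158] {}
scene tip_of hook_grip 0.5 [511  26   3] [333 224] {}
scene tip_of hook_tip 0.62 [474  39 120] [345 199] {}
scene tip_of ring_center 0.58 [336 138   7] [393 207] {}
scene tip_of ring_center 0.47 [469 196   6] [385 245] {}
scene tip_of bay 0.9 [516  25   2] [332 225] {}
scene tip_of cover_front 0.69 [507 141 109] [366 227] {}
scene tip_of stop_zone 0.6 [511  39   1] [337 226] {}
```

```bash
python3 -m pendant '[[[0,0,-40,0,10],[0,0,-35,0,10],[0,0,-9,0,10],[0,30,0,0,10],[0,45,0,0,10],[0,45,0,0,10],[0,25,0,0,10],[0,10,0,0,10]]]'
python3 -m pendant '[[[0,0,0,0,10],[0,0,0,0,10]]]';python3 -c "
from h import *
s=monitor.get_obs();print(s['eef_pos'],s['wrist_force'],s['torque'])
L=[]
for cam in('top','scene'):
  c=shot(cam,cam+'6')
  for t in('hook_tip','ring_center'): find(cam,c,t,n=2)
  x=(px(c,[.469,.2,.02])).astype(int); L.append(cv2.resize(c['img'][x[1]-40:x[1]+40,x[0]-40:x[0]+40,::-1],(400,400),interpolation=cv2.INTER_CUBIC)); print(x)
cv2.imwrite('pics/c6.png',np.hstack(L))"
```

```text
time_s: 14.38
eef_pos: [0.4768, -0.0043, 0.0316]
eef_rot: [0.001, 0.693, 0.721, 0.0]
wrist_force: [-0.2, 0.6, -1.6]
opening: 0.248
time_s: 14.62
eef_pos: [0.4765, -0.0063, 0.0308]
eef_rot: [0.0, 0.694, 0.72, 0.0]
wrist_force: [0.5, -0.7, -0.8]
opening: 0.244
[ 0.47645105 -0.00628875  0.03080722] [ 0.51666643 -0.67702735 -0.83183769] [-0.08777496  0.01398041 -0.01928395]
top tip_of hook_tip 0.5 [470 194  32] [238 221] {}
top tip_of ring_center 0.5 [467 204   8] [236 223] {}
[237 222]
scene tip_of hook_tip 0.85 [471 193  33] [384 240] {}
scene tip_of ring_center 0.53 [334 134   9] [392 205] {}
scene tip_of ring_center 0.41 [471 198   6] [385 245] {}
[386 243]
```

View pics/c6.png

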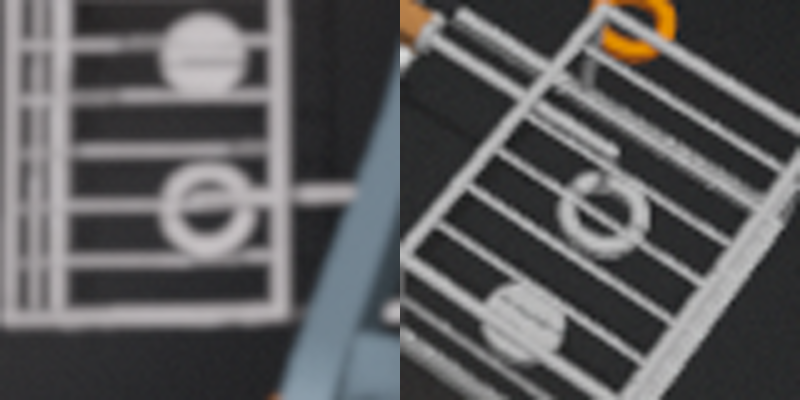

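```bash
python3 -m pendant '[[[-1,7,0,0,10],[0,0,-12,0,10],[0,0,-6,0,10],[0,0,-2,0,10],[0,0,-2,0,10],[0,0,-2,0,10],[0,0,0,0,10]]]'
python3 -m pendant '[[[0,0,-2,0,10],[0,0,-2,0,10],[0,0,0,0,10]]]'
python3 -c "
from h import *
s=monitor.get_obs();print(s['eef_pos'],s['wrist_force'],s['torque'])
for cam in('top','scene'):
  c=shot(cam,cam+'7')
  for t in('hook_tip','ring_center'): find(cam,c,t,n=2)
"
```

```text
time_s: 15.8
eef_pos: [0.475, 0.0016, 0.0064]
eef_rot: [-0.0, 0.694, 0.72, -0.0]
wrist_force: [-0.6, -0.2, -1.6]
opening: 0.245
time_s: 16.18
eef_pos: [0.4748, 0.0017, 0.0023]
eef_rot: [-0.0, 0.694, 0.72, -0.0]
wrist_force: [-0.2, 1.2, -1.6]
opening: 0.246
[0.4748147  0.00172928 0.00229693] [-0.23098313  1.2498457  -1.63905164] [-0.04711344  0.09103748  0.00222572]
top tip_of ring_center 0.45 [469 203   6] [237 222] {}
scene tip_of hook_tip 0.66 [471 202   5] [386 246] {}
scene tip_of ring_center 0.68 [468 199   3] [385 245] {}
scene tip_of ring_center 0.47 [335 136   7] [392 206] {}
```

```bash
python3 -m pendant '[[[0,-5,-1,0,10],[0,-5,0,0,10],[0,-7,0,0,10],[0.5,-10,0,0,10],[0.5,-10,0,0,10],[0.5,-10,0,0,10],[0.5,-10,0,0,10],[0,0,0,0,10]]]'
python3 -c "
from h import *
s=monitor.get_obs();print(s['eef_pos'],s['wrist_force'],s['torque'])
for cam in('top','scene'):
  c=shot(cam,cam+'8')
  for t in('hook_tip','ring_center','stop_zone'): find(cam,c,t,n=2)
  g=cv2.cvtColor(c['img'],cv2.COLOR_RGB2GRAY)
  # brightness profile along y at x=.54 (bar top z=.0125)
  ys=np.arange(.0,.09,.002); 
  for X in (.54,.57,):
    print([int(cv2.getRectSubPix(g,(1,1),tuple(map(float,px(c,[X,y,.0125]))))[0,0]) for y in ys])
"
```

```text
time_s: 17.48
eef_pos: [0.4773, -0.0563, 0.0016]
eef_rot: [0.0, 0.694, 0.72, 0.0]
wrist_force: [-0.5, 0.3, -0.8]
opening: 0.246
[ 0.47728068 -0.0563178   0.00160021] [-0.46231984  0.32231166 -0.83654552] [-0.02537408  0.03757078  0.03397671]
top tip_of hook_tip 0.58 [470 145   6] [256 222] {}
top tip_of hook_tip 0.56 [558 205   0] [237 194] {}
top tip_of ring_center 0.57 [470 158   6] [252 222] {}
top tip_of ring_center 0.57 [336 136   9] [258 267] {}
[125, 123, 121, 117, 108, 95, 78, 61, 45, 39, 37, 39, 57, 84, 125, 161, 192, 207, 210, 204, 181, 148, 108, 70, 47, 36, 35, 35, 35, 35, 35, 35, 35, 36, 36, 36, 35, 36, 36, 36, 36, 36, 36, 37, 37]
[82, 66, 50, 43, 38, 37, 36, 36, 35, 36, 36, 37, 47, 66, 107, 146, 183, 204, 213, 215, 199, 171, 133, 88, 56, 40, 38, 37, 36, 37, 37, 35, 36, 37, 37, 37, 37, 36, 36, 37, 37, 36, 35, 36, 37]
scene tip_of hook_tip 0.8 [471 145   7] [371 236] {}
scene tip_of ring_center 0.65 [334 138   8] [393 206] {}
scene tip_of ring_center 0.5 [471 156   5] [374 238] {}
scene tip_of stop_zone 0.87 [511  38   0] [336 227] {}
[42, 43, 43, 43, 43, 43, 42, 42, 43, 43, 43, 44, 44, 55, 86, 138, 186, 206, 211, 202, 183, 143, 92, 60, 46, 44, 45, 45, 44, 43, 42, 43, 44, 44, 44, 42, 43, 44, 45, 45, 45, 45, 44, 45, 45]
[43, 42, 41, 41, 43, 43, 43, 43, 43, 43, 43, 43, 43, 48, 59, 111, 164, 196, 209, 204, 190, 154, 109, 73, 51, 45, 44, 44, 44, 44, 44, 44, 45, 45, 44, 44, 43, 44, 44, 43, 43, 44, 45, 43, 42]
```

```bash
python3 -m pendant '[[[0,-5,0,0,10],[0.5,-10,0,0,10],[0.5,-12,0,0,10],[0.5,-12,0,0,10],[0.5,-12,0,0,10],[0.5,-10,0,0,10],[0,-6,0,0,10],[0,-4,0,0,10]]]'
python3 -m pendant '[[[0,0,0,0,10],[0,0,0,0,10]]]'
python3 -c "
from h import *
s=monitor.get_obs();print(s['eef_pos'],s['wrist_force'],s['torque'])
for cam in('scene',):
  c=shot(cam,cam+'9')
  for t in('hook_tip','ring_center'): find(cam,c,t,n=2)
"
```

```text
time_s: 18.88
eef_pos: [0.4794, -0.1266, 0.0014]
eef_rot: [-0.0, 0.694, 0.72, 0.0]
wrist_force: [-0.0, 0.8, -2.3]
opening: 0.243
time_s: 19.12
eef_pos: [0.4795, -0.1262, 0.0015]
eef_rot: [0.0, 0.694, 0.72, -0.0]
wrist_force: [-1.2, 0.2, -0.3]
opening: 0.25
[ 0.47948345 -0.12615027  0.00148448] [-1.18123681  0.19515382 -0.32533841] [-0.06886953 -0.00152126 -0.00803912]
scene tip_of hook_tip 0.57 [478  73   4] [351 225] {}
scene tip_of ring_center 0.68 [334 136   8] [393 206] {}
scene tip_of ring_center 0.46 [475  74   3] [352 225] {}
```

```bash
python3 -m pendant '[[[0,-3,0,0,10],[0,-3,0,0,10],[0,-2,0,0,10],[0,0,0,0,10]]]';python3 -m pendant '[[[0,-1,0,0,10],[0,0,0,0,10]]]'; python3 -m pendant '[[[0,-1,0,0,10],[0,0,0,0,10]]]'
python3 -c "
from h import *
for cam in('scene','top'):
  c=shot(cam,cam+'10')
  for t in('hook_tip','ring_center'): find(cam,c,t,n=2)
L=[]
x=px(c,[.475,.07,.006]).astype(int)
c=imaging.camera('scene'); x=px(c,[.475,.06,.006]).astype(int); print(x)
cv2.imwrite('pics/c10.png',cv2.resize(c['img'][x[1]-30:x[1]+30,x[0]-40:x[0]+40,::-1],(800,600),interpolation=cv2.INTER_CUBIC))
for n,p in dict(face=[.475,.041,.0125]).items(): print(px(c,p))
"
```

```text
time_s: 19.77
eef_pos: [0.4795, -0.1346, 0.0015]
eef_rot: [0.0, 0.694, 0.72, -0.0]
wrist_force: [-0.1, -0.6, -1.3]
opening: 0.25
time_s: 20.02
eef_pos: [0.4795, -0.1354, 0.0015]
eef_rot: [0.0, 0.694, 0.72, -0.0]
wrist_force: [0.9, 0.2, -0.9]
opening: 0.245
time_s: 20.27
eef_pos: [0.4795, -0.1364, 0.0015]
eef_rot: [-0.0, 0.694, 0.72, -0.0]
wrist_force: [0.6, 1.2, -1.4]
opening: 0.252
scene tip_of hook_tip 0.8 [473  61   3] [349 222] {}
scene tip_of ring_center 0.68 [475  75   3] [352 225] {}
scene tip_of ring_center 0.65 [333 138  10] [393 206] {}
top tip_of hook_tip 0.54 [473  65   4] [282 221] {}
top tip_of ring_center 0.71 [338 133   8] [259 266] {}
top tip_of ring_center 0.53 [475  84   6] [276 220] {}
[349 222]
[344.5273154  218.25056879]
```

View pics/c10.png

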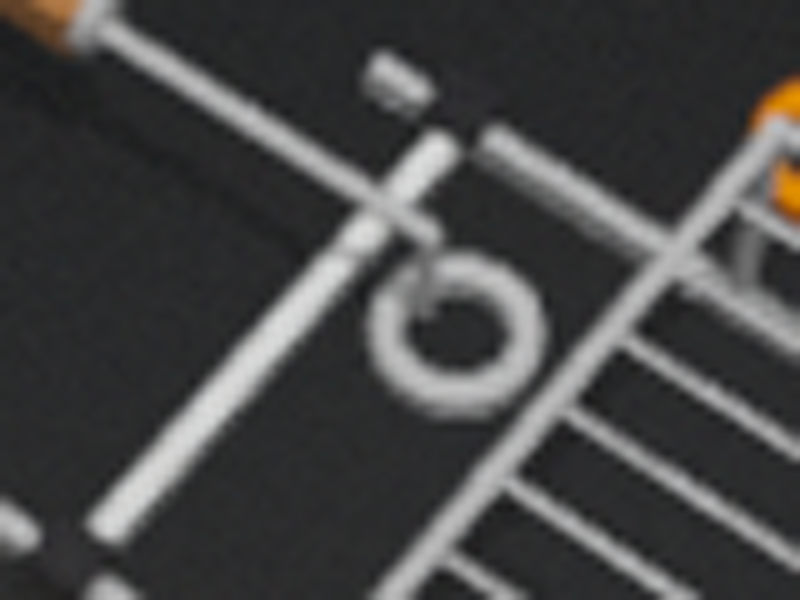

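```bash
python3 -m pendant '[[[0,-1,0,0,10],[0,-1,0,0,10],[0,-1,0,0,10],[0,-1,0,0,10],[0,0,0,0,10]]]' | grep -E 'pos|force'; python3 -m pendant '[[[0,-1,0,0,10],[0,0,0,0,10]]]'| grep -E 'pos|force'
```

```text
eef_pos: [0.4795, -0.1405, 0.0015]
wrist_force: [-0.2, 0.4, -2.0]
eef_pos: [0.4795, -0.1414, 0.0015]
wrist_force: [-0.4, 0.8, -1.9]
```

```bash
python3 -m pendant '[[[0,-1,0,0,10],[0,0,0,0,10]]]'| grep -E 'pos|force';python3 -m pendant '[[[0,0,0,0,10]]]'| grep -E 'pos|force'
```

```text
eef_pos: [0.4795, -0.1424, 0.0015]
wrist_force: [0.0, -0.1, -0.9]
eef_pos: [0.4795, -0.1424, 0.0015]
wrist_force: [-0.4, -0.3, -2.2]
```

```bash
python3 -m pendant '[[[0,-1,0,0,10],[0,0,0,0,10]]]'| grep -E 'pos|force';python3 -m pendant '[[[0,0,0,0,10]]]'| grep -E 'pos|force'
```

```text
eef_pos: [0.4795, -0.1434, 0.0015]
wrist_force: [-0.5, 0.5, -1.3]
eef_pos: [0.4795, -0.1434, 0.0015]
wrist_force: [0.4, 0.0, -1.8]
```

```bash
python3 -m pendant '[[[0,-1,0,0,10],[0,0,0,0,10]]]'| grep -E 'pos|force';python3 -m pendant '[[[0,0,0,0,10]]]'| grep -E 'pos|force'
```

```text
eef_pos: [0.4795, -0.1444, 0.0015]
wrist_force: [-0.3, 1.1, -1.4]
eef_pos: [0.4795, -0.1444, 0.0015]
wrist_force: [0.1, 0.7, -2.3]
```

```bash
python3 -m pendant '[[[0,-1,0,0,10],[0,0,0,0,10]]]'| grep -E 'pos|force';python3 -m pendant '[[[0,0,0,0,10]]]'| grep -E 'pos|force'
python3 -c "
from h import *
for cam in('scene','top'):
  c=shot(cam,cam+'11')
  for t in('hook_tip','ring_center'): find(cam,c,t,n=2)"
```

```text
eef_pos: [0.4795, -0.1454, 0.0015]
wrist_force: [0.1, -0.1, -1.8]
eef_pos: [0.4795, -0.1454, 0.0015]
wrist_force: [-0.3, 0.8, -2.4]
scene tip_of hook_tip 0.54 [474  54   3] [347 221] {}
scene tip_of ring_center 0.52 [338 139   5] [393 207] {}
scene tip_of ring_center 0.47 [475  68   6] [351 223] {}
top tip_of hook_tip 0.53 [476  53   4] [286 220] {}
top tip_of ring_center 0.72 [509 140 111] [253 205] {}
top tip_of ring_center 0.66 [473  72   6] [280 221] {}
```

```bash
python3 -m pendant '[[[0,-0.8,0,0,10],[0,0,0,0,10]]]'| grep -E 'pos|force';python3 -m pendant '[[[0,0,0,0,10]]]'| grep -E 'pos|force'
```

```text
eef_pos: [0.4795, -0.1461, 0.0015]
wrist_force: [0.1, 0.6, -2.2]
eef_pos: [0.4795, -0.1461, 0.0015]
wrist_force: [-0.4, 0.7, -0.7]
```

```bash
python3 -m pendant '[[[0,-0.8,0,0,10],[0,0,0,0,10]]]'| grep -E 'pos|force';python3 -m pendant '[[[0,0,0,0,10]]]'| grep -E 'pos|force'
```

```text
eef_pos: [0.4795, -0.147, 0.0015]
wrist_force: [-0.0, 0.8, -2.0]
eef_pos: [0.4795, -0.147, 0.0015]
wrist_force: [-0.1, 0.4, -1.9]
```

```bash
python3 -m pendant '[[[0,-0.8,0,0,10],[0,0,0,0,10]]]'| grep -E 'pos|force';python3 -m pendant '[[[0,0,0,0,10]]]'| grep -E 'pos|force'
```

```text
eef_pos: [0.4795, -0.1478, 0.0015]
wrist_force: [-0.1, 0.2, -1.3]
eef_pos: [0.4795, -0.1478, 0.0015]
wrist_force: [-0.7, 0.2, -1.5]
```

```bash
python3 -m pendant '[[[0,-0.8,0,0,10],[0,0,0,0,10]]]'| grep -E 'pos|force';python3 -m pendant '[[[0,0,0,0,10]]]'| grep -E 'pos|force'
```

```text
eef_pos: [0.4793, -0.1481, 0.0013]
wrist_force: [-0.0, 3.0, -2.1]
eef_pos: [0.4793, -0.1482, 0.0013]
wrist_force: [0.3, 2.9, -1.9]
```

```bash
python3 -m pendant '[[[0,-0.4,0,0,10],[0,0,0,0,10]]]'| grep -E 'pos|force';python3 -m pendant '[[[0,0,0,0,10]]]'| grep -E 'pos|force'
```

```text
eef_pos: [0.4795, -0.1486, 0.0014]
wrist_force: [0.9, 4.9, -2.1]
eef_pos: [0.4795, -0.1486, 0.0014]
wrist_force: [1.4, 4.8, -3.0]
```

```bash
python3 -m pendant '[[[0,-0.3,0,0,10],[0,0,0,0,10],[0,0,0,0,10]]]'| grep -E 'pos|force';python3 -m pendant '[[[0,0,0,0,10],[0,0,0,0,10],[0,0,0,0,10],[0,0,0,0,10]]]'| grep -E 'pos|force'; python3 -m pendant '[[[0,0,0,0,10],[0,0,0,0,10],[0,0,0,0,10],[0,0,0,0,10]]]'| grep -E 'pos|force'
python3 -c "
from h import *
for cam in('scene','top'):
  c=shot(cam,cam+'12')
  for t in('hook_tip','ring_center'): find(cam,c,t,n=2)"
```

```text
eef_pos: [0.4796, -0.1488, 0.0014]
wrist_force: [1.8, 4.9, -3.1]
eef_pos: [0.4796, -0.1488, 0.0014]
wrist_force: [1.5, 5.4, -2.7]
eef_pos: [0.4796, -0.1487, 0.0014]
wrist_force: [1.3, 6.1, -2.8]
scene tip_of hook_tip 0.72 [473  52   3] [347 221] {}
scene tip_of ring_center 0.67 [479  66   2] [349 224] {}
scene tip_of ring_center 0.58 [336 135  11] [392 205] {}
top tip_of hook_tip 0.68 [474  54   4] [286 221] {}
top tip_of ring_center 0.64 [475  68   7] [281 220] {}
top tip_of ring_center 0.58 [338 133   5] [259 266] {}
```

```bash
python3 -m pendant '[[[0,3,0,0,10],[-1,5,0,0,10],[-1,4,0,0,10],[0,0,0,0,10],[0,0,4,0,10],[0,0,6,0,10],[0,0,8,0,10],[0,0,0,0,10]]]'| grep -E 'pos|force'
python3 -c "
from h import *
for cam in('scene','top'):
  c=shot(cam,cam+'13')
  for t in('hook_tip','ring_center'): find(cam,c,t,n=2)"
```

```text
eef_pos: [0.4783, -0.1377, 0.0205]
wrist_force: [0.2, 0.0, -1.6]
scene tip_of hook_tip 0.7 [474  64  25] [350 219] {}
scene tip_of hook_tip 0.32 [510 144 108] [366 228] {}
scene tip_of ring_center 0.61 [336 138   8] [393 207] {}
scene tip_of ring_center 0.54 [480  64   6] [349 224] {}
top tip_of hook_tip 0.56 [ 461 -370    2] [423 225] {}
top tip_of hook_tip 0.54 [472  67  23] [282 221] {}
top tip_of ring_center 0.62 [338 133  10] [259 266] {}
top tip_of ring_center 0.46 [478  69   6] [281 219] {}
```

```bash
python3 -m pendant '[[[0,0,30,0,10],[0,0,40,0,10],[0,0,25,0,10],[0,-30,0,-8.7,10],[0,-40,0,-8.7,10],[-2,-40,0,-8.7,10],[-3,-40,0,-8.7,10],[-3,-40,0,-8.7,10]]]'| grep -E 'pos|force'
python3 -m pendant '[[[-1,-30,0,-8.7,10],[0,-18,0,-8.7,10],[0,0,0,-8.7,10],[0,0,0,-8.7,10],[0,0,0,-8.7,10],[0,0,0,0,10],[0,0,0,0,10]]]'| grep -E 'pos|rot|force'
python3 -c "
from h import *
s=monitor.get_obs();x=R.from_quat(s['eef_rot'],scalar_first=True).as_matrix()[:,0]; print(s['eef_pos'],np.degrees(np.arctan2(x[1],x[0])))
for cam in('scene','top','wrist'):
  c=shot(cam,cam+'14')
  for t in('hook_grip','hook_tip'): find(cam,c,t,n=2)"
```

```text
eef_pos: [0.4691, -0.3283, 0.1141]
wrist_force: [0.4, 0.1, -1.0]
eef_pos: [0.4684, -0.375, 0.1142]
eef_rot: [-0.0, 0.999, 0.046, -0.0]
wrist_force: [0.4, -0.5, -1.3]
[ 0.46835177 -0.3750257   0.11418156] 5.320422540802126
scene tip_of hook_grip 0.83 [ 469 -378  167] [247 124] {}
scene tip_of hook_tip 0.63 [ 670 -353  117] [209 174] {}
top tip_of hook_grip 0.53 [ 466 -372  166] [444 219] {}
top tip_of hook_tip 0.79 [ 668 -358  117] [429 150] {}
wrist tip_of hook_grip 0.75 [ 470 -375  165] [321 267] {}
```

```bash
python3 -m pendant '[[[0.7,-0.4,-30,0,10],[0,0,-40,0,10],[0,0,-12,0,10],[0,0,-5,0,10],[0,0,-5,0,10],[0,0,-4,0,10],[0,0,-3,0,10],[0,0,0,0,10]]]'| grep -E 'pos|force'
python3 -m pendant '[[[0,0,-0.6,0,10],[0,0,0,0,10]]]'| grep -E 'pos|force'
```

```text
eef_pos: [0.4692, -0.3756, 0.0156]
wrist_force: [0.3, -1.4, -1.0]
eef_pos: [0.4693, -0.3757, 0.015]
wrist_force: [0.5, 1.1, -0.9]
```

Near reference with no force; open a little, then fully, and back out upward.

```bash
python3 -m pendant '[[[0,0,-0.4,0,10],[0,0,0,0,30],[0,0,0,0,45],[0,0,0,0,55],[0,0,0,0,55],[0,0,0,0,55]]]'| grep -E 'pos|force|open'
python3 -m pendant '[[[0,0,10,0,55],[0,0,30,0,55],[0,0,40,0,55],[0,0,40,0,55],[0,0,40,0,55],[0,0,30,0,55],[0,0,0,0,55],[0,0,0,0,55]]]'| grep -E 'time|pos|force|open'
python3 -c "
from h import *
L=[]
for cam in('scene','top','wrist'):
  c=shot(cam,cam+'15')
  for t in('hook_grip','hook_tip','rest','ring_center','lid')[:5 if cam!='wrist' else 3]: find(cam,c,t,n=2)
  if cam=='scene': L.append(cv2.resize(c['img'][100:300,180:447,::-1],(400,300)))
  if cam=='wrist': L.append(cv2.resize(c['img'][:,50:583,::-1],(400,300)))
cv2.imwrite('pics/c15.png',np.hstack(L))"
```

```text
eef_pos: [0.4692, -0.3756, 0.0145]
wrist_force: [-0.3, 0.0, 0.8]
opening: 0.646
time_s: 33.48
eef_pos: [0.4688, -0.3752, 0.2038]
wrist_force: [-0.4, 0.2, -1.6]
opening: 0.643
scene tip_of hook_grip 0.83 [ 472 -375   65] [251 145] {}
scene tip_of hook_grip 0.71 [764 -13   2] [271 273] {}
scene tip_of hook_tip 0.57 [ 669 -356   18] [215 191] {}
scene tip_of rest 0.89 [ 469 -378   -1] [253 156] {}
scene tip_of rest 0.81 [ 219 -429    2] [288 111] {}
scene tip_of ring_center 0.56 [335 138   7] [393 206] {}
scene tip_of ring_center 0.53 [479  64   3] [349 224] {}
scene tip_of lid 0.62 [561 207  -2] [370 269] {}
top tip_of hook_grip 0.91 [ 470 -372   67] [431 220] {}
top tip_of hook_tip 0.76 [ 669 -360   18] [419 158] {}
top tip_of hook_tip 0.53 [476  67   5] [282 220] {}
top tip_of rest 0.83 [ 463 -372    0] [424 224] {}
top tip_of rest 0.83 [ 312 -206   -2] [371 274] {}
top tip_of ring_center 0.54 [562 203   2] [238 192] {}
top tip_of ring_center 0.44 [338 134   8] [259 266] {}
top tip_of lid 0.63 [561 203  -2] [238 193] {}
wrist tip_of hook_grip 0.92 [ 470 -374   64] [319 187] {}
wrist tip_of rest 0.94 [ 223 -428   -1] [338 329] {}
wrist tip_of rest 0.73 [ 466 -372   -2] [317 179] {}
```

View pics/c15.png

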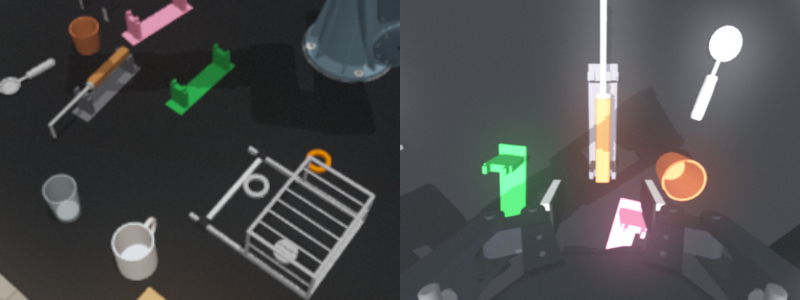

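```bash
python3 -c "
from h import *
print(order.hand_in())"
```

```text
the job is handed in; nothing more can be done
None
```

I drew the ring out with the hooked rod until it came up against the stop bar, held it there, laid the rod back in its rest and handed the job in at about 33.6 s of the 69 s allowed. The hand-in gives no verdict.

- **Pressing:** I drew in the last stretch in steps of 1 mm or less until I felt contact. The wrist force then read 4.9 to 6.1 N (about 5 N net of the offset) for over a second. That is a little under the 6 N asked, but inside the 3–11 N band.
- **Ring:** the scene camera puts it at y ≈ 64–66 mm, about 43 mm inside the mouth and about 3 mm up. It lies flat in the open mouth in the last picture. In the last top image the network did not report it as the ring, so this rests on the scene camera and the picture.
- **Rod:** the three cameras put the handle middle at about (470, -374, 65) mm, within 3 mm of where it lay. The rod direction agrees and the tip is at z ≈ 18 mm. The picture shows it in both notches, with the gripper open about 130 mm above it and touching nothing.
- **Other things:** the lid is within about 3 mm of where it was. The cup, spoon, tumbler and mug look undisturbed in the picture. I did not check the jar or soap at the end.

**One disagreement:** the first close, with the TCP reading 51 mm high, missed the handle. In the wrist picture the fingertips stood roughly 35 mm higher than the TCP reading said. I went lower and gripped with the TCP reading 14.5 mm; from there the grip held throughout. I never resolved the cause.

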